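# Close a finished ring under its click-on dust cover

### The arm

A 6-joint arm with a two-finger parallel gripper is mounted at the origin on the work surface. World frame = base frame: x ahead of the robot, y to its left, z up, the work surface at z = 0. Lengths are in m, angles in rad, forces in N, time in s.
With the tool pointing down it reaches from about 0.3 to 0.875 m from the base axis. Payload 6.4 kg.
Tool frame: the origin (TCP) lies between the finger pads; the fingertips stand 22 mm ahead of it and the grasp point (between the pads) lies 3 mm ahead of it; z points along the fingers, y is the line along which they close (so a half turn about z gives the same grasp; the last joint's range is limited). The gripper opens to 88 mm and grips with 3 to 60 N. Pads are 18 mm wide; open, the fingers measure 123 mm over their backs; the gripper's body (75 mm by 187 mm) begins 45 mm behind the grasp point.
Start: joints at [0.991, 0.181, 1.607, -0, 1.354, -0.206], TCP at [0.21, 0.535, 0.226] pointing down, gripper open.
Joint ranges: [-2.99, 2.99], [-0.89, 2.07], [0.3, 2.58], [-1.14, 4.28], [0, 2.63], [-3.12, 3.12]. Speed limits (rad/s): [2.57, 2.57, 3.01, 3.14, 3.14, 3.14].

### API

Orientations are given as a unit quaternion [x, y, z, w].
In Python, from bench import r gives the robot as it stands.
- The arm moves only by the tool apply_moves, never from a script. Its argument "targets" is a list that holds one entry, the list of rows, each a list of 6 numbers: the shift along the tool's x, y, z in cm, then the turn, a rotation vector about the tool's x, y, z in rad. In form: [[[dx, dy, dz, wx, wy, wz], ...]]. A call has 1 to 8 rows; each row is the pose to reach, as a shift and turn from the pose commanded when the call began, along the tool's axes at that moment; what a row does not reach only later rows make up. A row lasts 1/10 s, in which the tool goes at most 50 mm and 8.59 degrees, less where a joint would pass 70% of its speed; a pose out of reach is approached as far as the arm can. A call with a gripper value outside its range is refused whole. "hand" is the opening, from 0 (shut) to 1 (fully open), set as the call begins (left out, the last holds). The fingers move at their own pace and stop on an object; "squeeze" is the grip in N (left out, the last holds). Time passes only in rows, so rows that repeat a pose let the fingers close. It gives the time, the measured TCP pose, the force, the opening and the grip force at its end, in the units of the state.
- r.observe(): the state, without advancing time (a new reading comes with each control period).
- r.camera(name): name is "scene" or "top"; returns (picture, depth): 400x640x3 uint8, red, green, blue; 400x640 float32, m along the optical axis (not along the pixel's ray), 0 where there is no reading.
- r.calibration(name): a dict with "camera_matrix" (3x3 intrinsics, pixels), "xyz" and "rotation" of the camera in the world. Camera axes: x right, y down, z forward; pixel columns grow to the right and rows downward; lengths in m; the calibration is good to about 2 mm. A picture is of the moment at which its call begins. calibration takes no time and is no camera call.
- r.job_done(): hands the job in; it is judged then, once.
The state is a dict: "time_s": time; "q": joint angles; "dq": joint speeds; "tau": joint torques, N m; "tcp_pos": TCP position; "ee_rot": TCP orientation; "wrist_force": force on the tool from outside, world axes, zero at the start; "torque": the same for the moment, N m; "gripper_width": finger opening in m; "grip_force": force on a finger pad.
Only numpy, scipy, OpenCV 4.12 (cv2) and the standard library are available. Lean on these libraries where they do the work, as an engineer would, in place of code of your own. Each camera call takes 0.05 s, during which the arm holds its last target. There are 200 camera calls.

### The job

Put the gold ring over the post of the ring plinth so that it lies at the post's foot and let go of it, then set the white dust cover over it and press it straight down until it sits fully home and both black clip arms have snapped under the brass rim. Press with feeling: firmly enough for the clips, but without forcing the cover (never more than about 35 N), then let go and leave everything else on the bench where it is.

Things in the scene. Friction and masses are not known exactly. Their poses are not given: they have to be found in the camera images.
- plinth: Ring plinth, fixed: dark wood foot 120 x 120 x 18 mm with a black column 62 x 66 mm that carries, from below, a brass rim plate, a purple block 14 mm high tapering from 61 to 50 mm square, and an ivory post. Origin: centre of the foot's underside, on the axis of column and post; x, y along its sides. The column is clamped at another height each time, not measured: find it by touch.
- seal (a joint): Travel (m) of the blue sprung sealing frame lying round the purple block on the brass rim plate: 0 = 4 mm proud of the rim, 0.004 = pushed flush by the cover's walls (spring 6 N at first, 10 N flush). With the cover snapped on and released it stays at 0.003 or more. The rim plate is 72 (plinth's x) x 76 (y) x 3 mm; its top lies 38 to 55 mm above the table, the same all over.
- gold_ring: Gold-coloured ring, about 14 g, outside diameter 24 mm, hole 18.4 mm, 8 mm high, lying flat on one of the two grey pads (64 x 64 x 6 mm). Origin: centre of its underside. It belongs on the flat top of the purple block, 14 mm above the rim plate's top (52 to 69 mm above the table); the upright ivory post there is 11 mm thick and 18 mm tall, its top 6 mm tapering to 4 mm.
- silver_ring: Silver ring of the same size on the other grey pad: leave it alone. Origin: centre of its underside.
- cover: White dust cover, 95 to 145 g: upside-down box 70 x 70 mm, walls 3 mm, 41 mm high to its roof (38 inside), a clip arm at own +y and -y (87 mm over both). Origin: centre of the walls' lower edge. Works either way round (half turn). At the start it stands on a light wood block 74 (own x) x 62 x 24 mm, its origin 24 mm above the table. It goes on with its y parallel to the plinth's y.
- knob (a point): Centre of the top face of the orange grip block on the cover's roof, 67 mm above the cover's origin, axes as the cover. The block is 30 mm (own x) x 16 mm (own y) x 26 mm high.
- clip_left (a joint): Pivot angle (rad) of the rigid black clip arm at the cover's own +y side, 18 mm wide, reaching 15 mm below the walls, foot bent inward. 0 = upright (free, or snapped under the rim), about 0.09 as it rides over the rim. The feet meet the rim plate's edge with the cover 11 mm above home; passing takes 10 to 17 N in all, they snap under within the last 1 mm; then the walls sit hard on the rim.
- clip_right (a joint): The same for the clip arm at the cover's own -y side.
- mandrel: Steel ring mandrel, 260 mm long, 26 mm thick, lying behind the plinth: bystander. Origin: centre of its thick end.
- spray: White plastic bottle, 48 mm thick, 120 mm tall: bystander. Origin: centre of underside.
- rouge: Dark red bar of polishing compound, 75 x 40 x 25 mm, lying: bystander. Origin: centre of underside.
Things that resemble listed ones, but are neither listed nor needed, are in the scene too. Of the things that look like the plinth, take the one that is farthest to the robot's right at the start.

How it is judged:
On the way, in this order (a step that is already met when the one before it is completed fails the run):
1. the gold ring lies at the foot of the post, released (horizontal distance between gold_ring and plinth below 0.006 m and z of gold_ring in the frame of plinth between 0.048 and 0.073 m and angle between gold_ring's own z axis and vertical below 0.12 rad and contact force between the fingers and gold_ring below 0.1 N), for 0.2 s.
2. the cover is fully home on the rim with both clip arms snapped under it (value of joint seal above 0.0027 m and horizontal distance between cover and plinth below 0.004 m and angle between cover's own z axis and vertical below 0.04 rad and value of joint each of clip_left, clip_right below 0.03 rad), for 0.2 s.
At the end, for the whole second after the job is handed in: Gold ring flat at the post's foot (6 mm, 0.12 rad); cover home: it keeps the sealing frame pressed in over 2.7 of 4 mm, within 4 mm of the plinth's axis, tilt under 0.04 rad, both clip arms upright (under 0.03 rad); all at rest and released (all of step 2 and horizontal distance between gold_ring and plinth below 0.006 m and z of gold_ring in the frame of plinth between 0.048 and 0.073 m and angle between gold_ring's own z axis and vertical below 0.12 rad and linear speed of each of cover, gold_ring below 0.01 m/s and contact force between the fingers and cover below 0.1 N); the robot touches nothing.
It fails at once if the cover is forced: it and the plinth press on each other with more than 35 N (contact force between cover and plinth above 35 N).
It fails at once if the robot leans on the plinth itself with more than 30 N (contact force between any of the fingers, the arm and plinth above 30 N).
It fails at once if a bystander is moved by more than 15 mm (distance of any of silver_ring, mandrel, spray, rouge from where it was at the start of the episode above 0.015 m).
It also fails if it takes over 72 s, if anything falls off the work surface, if the arm or the gripper's body presses on something with over 40 N, if the wrist force passes 120 N, or if a joint passes its speed limit or range.

## Working session

There is one attempt and no reset: what is moved stays moved. The work goes in short steps, Python scripts to look and compute and a tool call to move; the robot and the scene stay as the last step left them, time stands still between calls to the robot, and variables do not carry over. Pictures are saved under pics/ and viewed, at most 10 in all, crops included, and the job is handed in when it is done.

Besides the shell and the picture viewer there is one more tool, called after ">>>" in YAML: its name, and indented under it one key for each argument. apply_moves: Moves the arm, as the interface text tells. Its arguments: {"type":"object","properties":{"targets":{"type":"array","items":{"type":"array","items":{"type":"array","items":{"type":"number"}}}},"hand":{"type":"number"},"squeeze":{"type":"number"}},"required":["targets"]}

```bash
mkdir -p pics; cat > h.py <<'E'
import numpy as np, cv2
from scipy.spatial.transform import Rotation as R
from bench import r
def rot(c):
    a=np.array(c["rotation"],float)
    return a if a.shape==(3,3) else R.from_quat(a).as_matrix()
def cloud(name):
    im,d=r.camera(name); c=r.calibration(name); K=np.array(c["camera_matrix"])
    v,u=np.mgrid[:d.shape[0],:d.shape[1]]
    p=np.stack([(u-K[0,2])/K[0,0]*d,(v-K[1,2])/K[1,1]*d,d],-1)@rot(c).T+np.array(c["xyz"])
    p[d==0]=np.nan
    return im,d,p
E
python3 - <<'E'
from h import *
o=r.observe(); print({k:np.round(v,3) for k,v in o.items()})
for n in("scene","top"):
    im,d,p=cloud(n); cv2.imwrite(f"pics/{n}.png",im[...,::-1]); np.savez(f"{n}.npz",im=im,d=d,p=p)
    print(n,r.calibration(n))
E
```

```text
{'time_s': np.float64(0.0), 'q': array([ 0.991,  0.182,  1.608, -0.   ,  1.354, -0.206]), 'dq': array([-0.001, -0.   , -0.001, -0.001, -0.002, -0.   ]), 'tau': array([ 1.0000e-03, -4.3386e+01, -3.4185e+01,  7.0000e-02,  3.9000e-02,
       -0.0000e+00]), 'tcp_pos': array([0.21 , 0.535, 0.225]), 'ee_rot': array([ 0.186,  0.983, -0.001, -0.   ]), 'wrist_force': array([-0.616,  0.328,  0.667]), 'torque': array([ 0.005,  0.055, -0.014]), 'grip_force': np.float64(0.0), 'gripper_width': np.float64(0.088)}
scene {'camera_matrix': array([[378.11450686,   0.        , 316.49383617],
       [  0.        , 378.11450686, 199.65995974],
       [  0.        ,   0.        ,   1.        ]]), 'xyz': array([0.90779625, 0.32546649, 0.85043915]), 'rotation': array([ 0.44879979,  0.84918714, -0.24622681, -0.12973937])}
top {'camera_matrix': array([[462.20039153,   0.        , 315.39599584],
       [  0.        , 462.20039153, 192.90939242],
       [  0.        ,   0.        ,   1.        ]]), 'xyz': array([0.48010601, 0.03633954, 1.21805287]), 'rotation': array([ 0.71689047, -0.69676307,  0.00860382, -0.02269915])}
```

View pics/top.png

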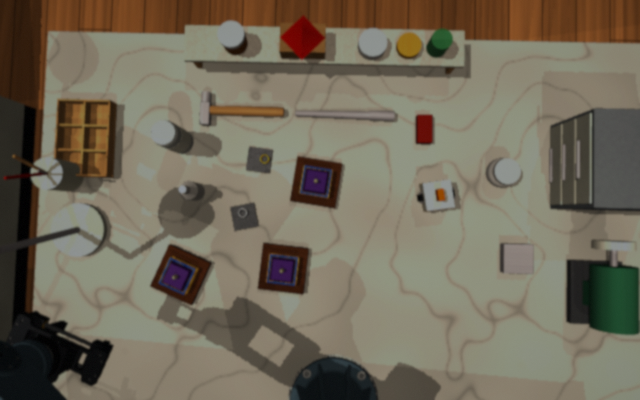

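View pics/scene.png

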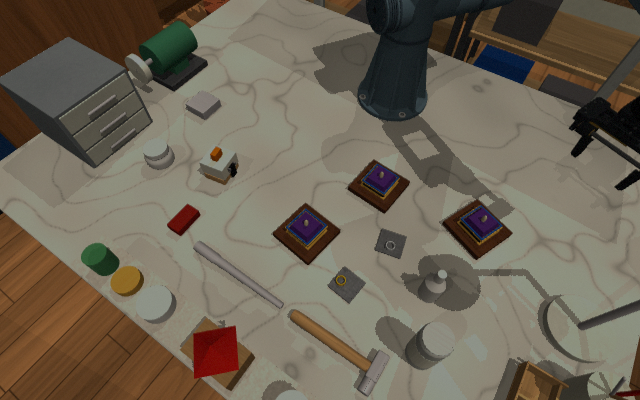

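Top: the target plinth is at (317,181), the rightmost of the three. The gold ring is at (264,158), the silver one at (242,212), and the cover with its orange knob at (440,196). I'll measure from the clouds and enlarge the key parts.

```bash
python3 - <<'E'
from h import *
W={}
for n,wins in {"top":dict(pl=(285,150,350,212),ring=(244,145,276,176),sil=(228,200,260,232),cov=(410,172,465,220)),
        "scene":dict(pl=(265,195,348,270),ring=(325,262,368,305),sil=(372,226,410,262),cov=(190,140,245,190))}.items():
    z=np.load(n+".npz"); im,p=z["im"],z["p"]
    hsv=cv2.cvtColor(im,cv2.COLOR_RGB2HSV)
    def rep(name,m):
        q=p[m]; q=q[~np.isnan(q).any(1)]
        if len(q)<5: print(n,name,"few",len(q)); return
        # the rect
        (c,s,a)=cv2.minAreaRect((q[:,:2]*1000).astype(np.float32))
        print(n,name,len(q),"rect c",np.round(c,1),"s",np.round(s,1),"a",round(a,1),"mean",np.round(q[:,:2].mean(0)*1000,1),"z pct",np.round(np.nanpercentile(q[:,2],[5,50,95])*1000,1))
    def win(k):
        m=np.zeros(im.shape[:2],bool); a,b,c,d=wins[k]; m[b:d,a:c]=1; return m
    H,S,V=hsv[...,0],hsv[...,1],hsv[...,2]; Z=p[...,2]
    rep("foot",win("pl")&(Z>.010)&(Z<.026))
    rep("purple",win("pl")&(H>120)&(H<150)&(S>100))
    rep("purpletop",win("pl")&(H>120)&(H<150)&(S>100)&(Z>.048))
    rep("foot_all",win("pl")&(Z>.010))
    rep("high",win("pl")&(Z>.035))
    rep("gold",win("ring")&(H>12)&(H<35)&(S>110))
    rep("pad",win("ring")&(Z>.003)); rep("silpad",win("sil")&(Z>.003))
    rep("knob",win("cov")&(H<20)&(S>150)&(V>120))
    rep("roof",win("cov")&(Z>.057)&(Z<.073))
    rep("knobz",win("cov")&(Z>.083))
    rep("covall",win("cov")&(Z>.04))
z=np.load("top.npz");s=np.load("scene.npz")
def cr(im,a,b,c,d,f): return cv2.resize(im[b:d,a:c,::-1],None,fx=f,fy=f,interpolation=cv2.INTER_CUBIC)
A=cr(z["im"],240,140,350,215,3.63);B=cr(z["im"],410,165,465,225,5)[:272]
C=cr(s["im"],265,190,375,305,2.4);D=cr(s["im"],180,130,250,195,4)
row=lambda L:np.hstack([cv2.copyMakeBorder(x,0,290-x.shape[0],0,0,cv2.BORDER_CONSTANT) for x in L])
a,b=row([A,B]),row([C,D]);w=max(a.shape[1],b.shape[1])
cv2.imwrite("pics/crop.png",np.vstack([cv2.copyMakeBorder(x,0,0,0,w-x.shape[1],cv2.BORDER_CONSTANT) for x in(a,b)]));print(a.shape,b.shape)
E
```

```text
top foot 1276 rect c [563.2  60.7] s [119.8 120. ] a 82.3 mean [561.7  60.3] z pct [14.9 18.6 22.4]
top purple 487 rect c [565.7  60.6] s [60.4 64.6] a 81.9 mean [561.6  61.4] z pct [45. 54. 58.]
top purpletop 433 rect c [562.   60.4] s [55.5 55.2] a 82.2 mean [562.1  60.3] z pct [49.9 54.4 58.1]
top foot_all 2113 rect c [563.2  60.7] s [119.8 120. ] a 82.3 mean [562.   60.4] z pct [15.4 20.7 56.4]
top high 836 rect c [563.2  60.8] s [75.8 71.9] a 82.1 mean [562.6  60.4] z pct [39.4 51.1 57.9]
top gold 59 rect c [620.5 198. ] s [24.3 24.4] a 0.4 mean [620.2 198.2] z pct [ 4.1 11.2 17.1]
top pad 619 rect c [616.5 211.6] s [80.  82.3] a 1.6 mean [617.6 212.2] z pct [ 3.5  6.6 12.1]
top silpad 640 rect c [468.8 248.7] s [81.7 82. ] a 1.9 mean [468.2 247.8] z pct [ 3.4  6.6 11.8]
top knob 68 rect c [ 535.1 -245.6] s [26.7 15.1] a 11.8 mean [ 534.8 -245.2] z pct [88.2 91.6 94.6]
top roof 725 rect c [ 536. -245.] s [70.1 85.8] a 9.6 mean [ 535.7 -244. ] z pct [61.5 65.3 68.9]
top knobz 87 rect c [ 536.  -245.4] s [29.5 16.5] a 10.8 mean [ 535.8 -244.4] z pct [87.2 91.3 94.5]
top covall 917
[... 635 characters left out ...]
s [25.6 21.1] a 31.0 mean [620.1 195.7] z pct [ 5.5 12.6 16.2]
scene pad 741 rect c [615.1 209.2] s [99.4 96.8] a 36.0 mean [619.  210.8] z pct [ 3.5  6.2 11.6]
scene silpad 613 rect c [470.9 242.2] s [90.7 91.3] a 39.1 mean [469.  245.8] z pct [ 3.5  6.  10.8]
scene knob 49 rect c [ 535.9 -247.2] s [28.  13.8] a 10.2 mean [ 536.  -246.7] z pct [89.2 90.9 93.1]
scene roof 513 rect c [ 535.3 -247.6] s [72.1 73.9] a 9.1 mean [ 539.1 -241.8] z pct [59.5 65.  67.9]
scene knobz 77 rect c [ 535.8 -246.2] s [30.3 16.7] a 9.1 mean [ 536.9 -245.6] z pct [84.  90.5 92.8]
scene covall 800 rect c [ 535.4 -247.3] s [73.  89.7] a 10.1 mean [ 540.5 -238.2] z pct [45.6 64.7 90.4]
(290, 674, 3) (290, 544, 3)
```

View pics/crop.png

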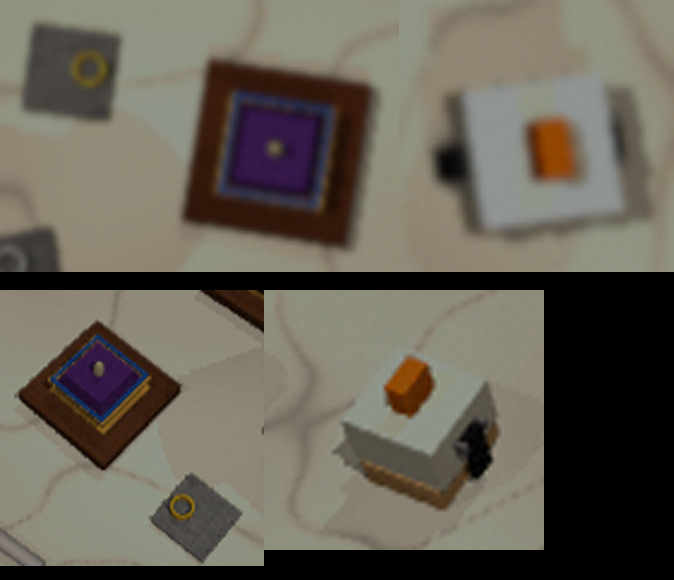

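The crop confirms the plinth's purple block and post, the ring sitting off-centre on its pad, and the cover's clip facing +y (screen left). Sizes match (foot 120, rim 72x76, ring 24, knob 30x16). Next are the move helper and a height check along the path.

```bash
cat >> h.py <<'E'
def to(x,y,z,yaw_y):
    "shift (cm, tool axes) and turn to the world TCP pose, tool down, closing line at yaw_y deg"
    o=r.observe(); R0=R.from_quat(o["ee_rot"]); p0=np.array(o["tcp_pos"])
    cs=[R.from_euler("z",a,degrees=True)*R.from_matrix(np.array([[0,1,0],[1,0,0],[0,0,-1.]])) for a in(yaw_y-90,yaw_y+90)]
    # base: tool y -> world x at yaw 0 ; fix so that tool y lies along yaw_y
    cs=[R.from_euler("z",a,degrees=True)*R.from_matrix(np.array([[0,1,0],[1,0,0],[0,0,-1.]])) for a in(yaw_y,yaw_y+180)]
    w=min(((R0.inv()*c).as_rotvec() for c in cs),key=np.linalg.norm)
    d=R0.as_matrix().T@(np.array([x,y,z])-p0)*100
    print("t",round(o["time_s"],2),"tcp",np.round(p0*1000,1),"F",np.round(o["wrist_force"],1),"w",round(o["gripper_width"]*1000,1),"-> d",np.round(d,2),"w",np.round(w,3))
E
sed -i '/yaw_y-90/d;/# base/d' h.py
python3 - <<'E'
from h import *
to(.62,.197,.226,82); to(.62,.197,.10,82)
pts=np.vstack([np.load(n+".npz")["p"].reshape(-1,3) for n in("top","scene")]); pts=pts[~np.isnan(pts).any(1)]
g={}
for x in np.arange(.15,.75,.05):
    print(round(x,2),[int(1000*max([q for q in pts[(abs(pts[:,0]-x)<.025)&(abs(pts[:,1]-y)<.025),2]] or [0])) for y in np.arange(.6,-.36,-.05)])
E
```

```text
t 0.1 tcp [209.7 534.9 224.8] F [0.3 0.5 0.5] w 88.2 -> d [-50.54 -16.47  -0.11] w [-0.001 -0.    -0.234]
t 0.1 tcp [209.7 534.9 224.8] F [0.3 0.5 0.5] w 88.2 -> d [-50.54 -16.45  12.49] w [-0.001 -0.    -0.234]
0.15 [7, 7, 396, 349, 7, 7, 6, 7, 8, 8, 6, 7, 6, 7, 7, 7, 7, 8, 7, 7]
0.2 [349, 357, 464, 607, 565, 10, 8, 7, 6, 7, 7, 7, 8, 7, 8, 8, 8, 7, 7, 6]
0.25 [350, 463, 581, 610, 48, 25, 7, 6, 7, 14, 19, 6, 8, 6, 6, 7, 7, 8, 7, 6]
0.3 [343, 8, 21, 58, 70, 51, 7, 8, 46, 58, 55, 8, 7, 7, 6, 8, 8, 7, 6, 8]
0.35 [7, 8, 7, 54, 58, 52, 8, 9, 42, 74, 58, 6, 8, 7, 7, 7, 6, 7, 7, 8]
0.4 [26, 6, 8, 22, 23, 6, 7, 8, 23, 40, 26, 18, 8, 10, 6, 7, 7, 7, 8, 7]
0.45 [28, 8, 7, 7, 7, 6, 10, 18, 12, 8, 6, 6, 7, 6, 7, 7, 7, 8, 6, 7]
0.5 [7, 7, 7, 7, 123, 123, 10, 16, 10, 18, 24, 45, 23, 5, 6, 7, 70, 94, 68, 8]
0.55 [44, 7, 8, 6, 124, 123, 7, 7, 7, 8, 58, 78, 47, 7, 8, 9, 71, 96, 70, 7]
0.6 [44, 7, 7, 8, 11, 7, 6, 12, 18, 7, 58, 59, 46, 7, 7, 6, 7, 58, 61, 7]
0.65 [45, 7, 7, 155, 157, 8, 7, 12, 17, 7, 22, 19, 8, 7, 6, 7, 29, 28, 7, 7]
0.7 [47, 7, 6, 155, 155, 32, 7, 9, 6, 7, 7, 7, 7, 7, 7, 7, 31, 29, 8, 8]
```

>>> apply_moves:
  targets:
    - [[-4,-1.3,0,0,0,-0.03],[-8.5,-2.8,0,0,0,-0.06],[-13,-4.2,0,0,0,-0.1],[-17.5,-5.7,0,0,0,-0.13],[-22,-7.2,0,0,0,-0.16],[-26.5,-8.6,0,0,0,-0.2],[-31,-10.1,0,0,0,-0.22],[-34,-11.1,0,0,0,-0.234]]
  hand: 0.7

```text
time_s: 0.9
tcp_pos: [0.4879, 0.3054, 0.2252]
ee_rot: [0.07, 0.998, -0.0, -0.0]
wrist_force: [-0.0, 1.7, -0.6]
gripper_width: 0.0616
grip_force: 0.0
```

```bash
python3 -c "
from h import *
to(.62,.197,.226,82); to(.62,.197,.060,82)"
```

```text
t 0.9 tcp [487.9 305.4 225.2] F [-0.   1.7 -0.6] w 61.6 -> d [-14.61  -8.88  -0.07] w [-0.001 -0.    -0.001]
t 0.9 tcp [487.9 305.4 225.2] F [-0.   1.7 -0.6] w 61.6 -> d [-14.61  -8.87  16.53] w [-0.001 -0.    -0.001]
```

>>> apply_moves:
  targets:
    - [[-4,-2.4,0,0,0,0],[-8,-4.9,1,0,0,0],[-12,-7.3,3,0,0,0],[-14.6,-8.9,6,0,0,0],[-14.6,-8.9,10,0,0,0],[-14.6,-8.9,13.5,0,0,0],[-14.6,-8.9,15,0,0,0],[-14.6,-8.9,15,0,0,0]]

```text
time_s: 1.7
tcp_pos: [0.6159, 0.1991, 0.0726]
ee_rot: [0.07, 0.998, -0.001, -0.003]
wrist_force: [-0.1, -0.3, -0.8]
gripper_width: 0.0621
grip_force: 0.0
```

```bash
python3 - <<'E'
from h import *
to(.62,.1972,.031,82)
im,d,p=cloud("scene"); A=cv2.resize(im[230:330,290:420,::-1],None,fx=4,fy=4,interpolation=cv2.INTER_CUBIC)
cv2.imwrite("pics/g1.png",A)
E
```

```text
t 1.7 tcp [615.9 199.1  72.6] F [-0.1 -0.3 -0.8] w 62.1 -> d [-0.46 -0.12  4.16] w [-0.002 -0.006 -0.   ]
```

View pics/g1.png

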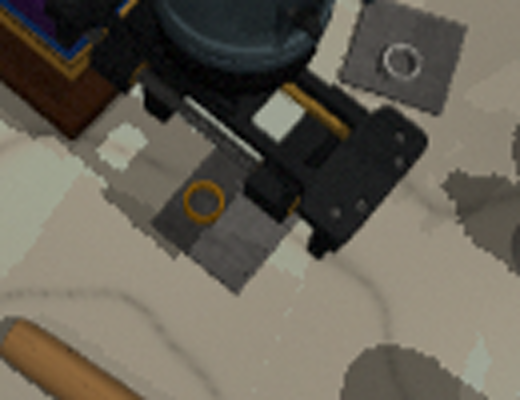

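Ring at (203,200) in the crop lies between the open fingers. I'll descend, settle and close.

>>> apply_moves:
  targets:
    - [[-0.2,-0.1,1.5,0,0,0],[-0.2,-0.1,3,0,0,0],[-0.2,-0.1,3.7,0,0,0],[-0.2,-0.1,3.7,0,0,0],[-0.2,-0.1,3.7,0,0,0]]

```text
time_s: 2.25
tcp_pos: [0.6199, 0.1982, 0.0386]
ee_rot: [0.07, 0.998, -0.0, -0.0]
wrist_force: [-0.3, 0.3, 0.2]
gripper_width: 0.0619
grip_force: 0.0
```

```bash
python3 -c "
from h import *
to(.62,.1972,.031,82)"
```

```text
t 2.25 tcp [619.9 198.2  38.6] F [-0.3  0.3  0.2] w 61.9 -> d [-0.02 -0.09  0.76] w [-0. -0. -0.]
```

>>> apply_moves:
  targets:
    - [[0,-0.1,0.5,0,0,0],[0,-0.1,0.8,0,0,0],[0,-0.1,0.8,0,0,0],[0,-0.1,0.8,0,0,0]]

```text
time_s: 2.65
tcp_pos: [0.6198, 0.1971, 0.0306]
ee_rot: [0.07, 0.998, -0.0, -0.0]
wrist_force: [0.6, -0.5, -0.1]
gripper_width: 0.0615
grip_force: 0.0
```

>>> apply_moves:
  targets:
    - [[0,0,0,0,0,0],[0,0,0,0,0,0],[0,0,0,0,0,0],[0,0,0,0,0,0],[0,0,0,0,0,0],[0,0,0,0,0,0]]
  hand: 0
  squeeze: 10

```text
time_s: 3.25
tcp_pos: [0.6198, 0.1971, 0.0306]
ee_rot: [0.07, 0.998, 0.0, 0.0]
wrist_force: [0.1, 0.3, 0.4]
gripper_width: 0.0158
grip_force: 0.0
```

```bash
python3 -c "
from h import *
to(.563,.0597,.120,82)"
```

```text
t 3.25 tcp [619.8 197.1  30.6] F [0.1 0.3 0.4] w 15.8 -> d [  3.71 -14.4   -8.94] w [ 0.  0. -0.]
```

```bash
python3 - <<'E'
from h import *
print(r.observe()["gripper_width"],r.observe()["grip_force"])
im,d,p=cloud("scene"); im2,_,_=cloud("top")
A=cv2.resize(im[240:320,310:410,::-1],None,fx=4,fy=4,interpolation=cv2.INTER_CUBIC)
B=cv2.resize(im2[120:200,220:320,::-1],None,fx=4,fy=4,interpolation=cv2.INTER_CUBIC)
cv2.imwrite("pics/g2.png",np.hstack([A,B]))
print(r.observe()["gripper_width"],r.observe()["grip_force"])
E
```

```text
0.015780021099995316 0.0
0.007966756250595373 0.0
```

View pics/g2.png

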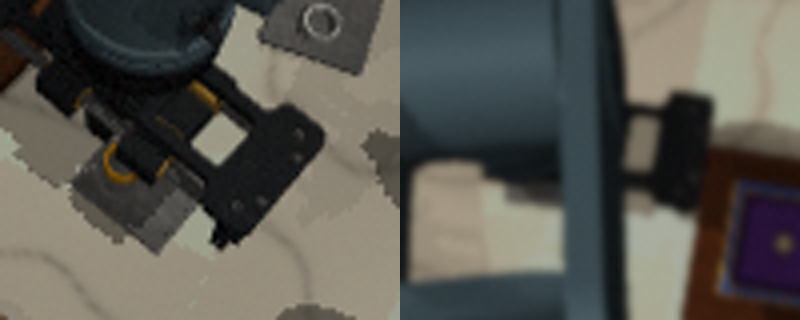

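The ring is at crop pixel (118,160), not between the pads. I'll measure the ring and fingers in this view.

```bash
python3 - <<'E'
from h import *
im,d,p=cloud("scene"); H,S,V=cv2.split(cv2.cvtColor(im,cv2.COLOR_RGB2HSV))
m=np.zeros(H.shape,bool); m[270:290,330:348]=1; m&=(H>10)&(H<35)&(S>110)
q=p[m]; print(len(q),np.round(q.mean(0)*1000,1),np.round(q.min(0)*1000,1),np.round(q.max(0)*1000,1))
w=p[265:295,325:365].reshape(-1,3); c=im[265:295,325:365].reshape(-1,3).sum(1)
k=(c<130)&(w[:,2]>.012); q=w[k]
for a,b in((.006,.02),(.02,.03),(.03,.04),(.04,.06)):
    s=q[(q[:,2]>a)&(q[:,2]<b)]
    if len(s): print(a,len(s),np.round(s.min(0)*1000,1),np.round(s.max(0)*1000,1))
print(r.observe()["gripper_width"])
E
```

```text
32 [630.3 197.1  23.1] [620.4 185.2   4.9] [655.8 226.  124.7]
0.006 2 [623.8 204.8  13.5] [625.7 206.   14. ]
0.04 12 [626.7 178.1  45.1] [629.  188.6  57.7]
0.0035338600046561594
```

```bash
python3 - <<'E'
from h import *
im,d,p=cloud("scene")
for v in range(268,292,2):
    print(v,[("%d,%d,%d"%tuple(np.round(p[v,u]*1000)),) [0]+("g" if int(im[v,u,0])-int(im[v,u,2])>40 else "k" if im[v,u].sum()<130 else "") for u in range(328,358,3)])
E
```

```text
268 ['651,178,124k', '647,183,121g', '644,188,123', '641,194,124k', '626,193,91k', '644,208,151k', '641,213,151k', '635,217,143k', '627,220,133k', '624,225,132k']
270 ['651,179,113k', '608,162,1', '628,181,68k', '645,196,124', '644,202,130k', '646,209,145k', '644,215,149k', '641,220,151k', '631,222,132k', '627,227,132k']
272 ['616,159,-2', '612,165,-1', '628,181,56k', '628,188,66k', '648,205,132k', '645,210,132k', '645,216,143k', '645,223,152k', '642,227,151k', '625,228,118k']
274 ['621,162,1', '617,168,1', '628,182,46', '654,202,131k', '652,207,134k', '648,212,131k', '645,217,133k', '646,224,146k', '645,229,151k', '641,234,149']
276 ['625,165,1', '621,170,1', '618,177,5', '655,203,123k', '655,209,132k', '652,214,133k', '648,219,130k', '644,224,131k', '649,232,152k', '645,236,151k']
278 ['629,167,0', '624,173,-2', '623,180,8', '621,187,12g', '656,210,124k', '655,216,132k', '651,221,130k', '647,226,128g', '598,214,4k', '648,238,149k']
280 ['633,170,1', '629,176,1', '627,183,8', '623,188,7', '657,211,116k', '657,218,129k', '655,223,131k', '650,227,125', '646,232,125k', '649,240,143k']
282 ['636,172,-1', '635,179,6', '631,185,6', '630,192,15g', '622,196,4', '657,219,117k', '654,224,119k', '611,214,7', '649,234,123', '646,239,124k']
284 ['642,176,5', '639,182,7', '635,188,5', '631,193,6g', '629,200,11g', '625,206,11g', '619,211,5', '615,216,6', '653,237,124k', '650,242,125k']
286 ['645,178,2', '643,185,6', '639,190,6', '634,196,3k', '631,202,7', '628,208,9', '623,213,5', '620,219,7', '616,225,7', '652,243,122k']
288 ['648,180,-1', '647,187,6', '643,193,7', '639,199,6', '635,204,6', '632,210,8', '628,216,7', '624,222,7', '620,227,7', '616,233,8']
290 ['653,183,-1', '649,189,1', '646,195,4k', '642,201,3', '639,207,5', '635,213,6', '632,219,8', '628,224,7', '623,229,5', '619,235,3']
```

```bash
python3 - <<'E'
from h import *
for n in("scene","top"):
    z=np.load(n+".npz"); p=z["p"].reshape(-1,3); c=z["im"].reshape(-1,3).sum(1)
    k=(abs(p[:,0]-.21)<.12)&(abs(p[:,1]-.535)<.12)&(p[:,2]>.1)
    h,e=np.histogram(p[k,2],np.arange(.1,.66,.02)); print(n,list(zip(np.round(e,2),h)))
    k2=k&(p[:,2]<.26); print(np.round(p[k2][np.argsort(p[k2,2])][:15]*1000))
o=r.observe(); print(o["q"],o["tcp_pos"],o["ee_rot"],o["gripper_width"])
E
```

```text
scene [(np.float64(0.1), np.int64(0)), (np.float64(0.12), np.int64(0)), (np.float64(0.14), np.int64(0)), (np.float64(0.16), np.int64(0)), (np.float64(0.18), np.int64(0)), (np.float64(0.2), np.int64(0)), (np.float64(0.22), np.int64(15)), (np.float64(0.24), np.int64(151)), (np.float64(0.26), np.int64(169)), (np.float64(0.28), np.int64(129)), (np.float64(0.3), np.int64(437)), (np.float64(0.32), np.int64(576)), (np.float64(0.34), np.int64(1045)), (np.float64(0.36), np.int64(183)), (np.float64(0.38), np.int64(315)), (np.float64(0.4), np.int64(69)), (np.float64(0.42), np.int64(0)), (np.float64(0.44), np.int64(0)), (np.float64(0.46), np.int64(0)), (np.float64(0.48), np.int64(0)), (np.float64(0.5), np.int64(0)), (np.float64(0.52), np.int64(9)), (np.float64(0.54), np.int64(0)), (np.float64(0.56), np.int64(0)), (np.float64(0.58), np.int64(0)), (np.float64(0.6), np.int64(0)), (np.float64(0.62), np.int64(0)), (np.float64(0.64), np.int64(0))]
[[233. 576. 235.]
 [234. 573. 237.]
 [199. 482. 238.]
 [202. 489. 238.]
 [234. 574. 238.]
 [233. 572. 239.]
 [235. 578. 239.]
 [201. 486. 239.]
 [199. 480. 
[... 859 characters left out ...]
(598)), (np.float64(0.54), np.int64(670)), (np.float64(0.56), np.int64(527)), (np.float64(0.58), np.int64(287)), (np.float64(0.6), np.int64(63)), (np.float64(0.62), np.int64(0)), (np.float64(0.64), np.int64(0))]
[[233. 575. 237.]
 [235. 574. 239.]
 [201. 483. 239.]
 [239. 581. 239.]
 [220. 580. 239.]
 [237. 578. 239.]
 [237. 580. 240.]
 [201. 484. 241.]
 [231. 575. 241.]
 [236. 575. 241.]
 [227. 577. 242.]
 [229. 574. 242.]
 [203. 490. 242.]
 [225. 576. 242.]
 [201. 486. 242.]]
[ 1.25748734e-01  5.64592628e-01  1.52265123e+00  8.18920875e-06
  1.05432697e+00 -1.30521938e+00] [0.61982926 0.19709607 0.03061421] [6.98591798e-02 9.97556863e-01 5.61462024e-06 1.00142004e-05] 0.0005766818905955488
```

Both cameras show the fingertips about 35 mm higher than the stated tool geometry predicts: they sit at about TCP z + 13 mm. The fingers closed above the ring and it hasn't moved. I'll reopen, go lower by touch and trust what is measured.

>>> apply_moves:
  targets:
    - [[0,0,0,0,0,0],[0,0,0,0,0,0],[0,0,0,0,0,0],[0,0,0.5,0,0,0],[0,0,1.0,0,0,0],[0,0,1.5,0,0,0],[0,0,2,0,0,0],[0,0,2,0,0,0]]
  hand: 0.6

```text
time_s: 4.25
tcp_pos: [0.619, 0.197, 0.0093]
ee_rot: [0.07, 0.998, -0.0, -0.001]
wrist_force: [0.4, -0.2, 0.5]
gripper_width: 0.0529
grip_force: 0.0
```

```bash
python3 - <<'E'
from h import *
o=r.observe(); print(o["tcp_pos"],o["wrist_force"],o["gripper_width"])
im,d,p=cloud("scene")
q=p.reshape(-1,3); c=im.reshape(-1,3).sum(1)
k=(abs(q[:,0]-.62)<.014)&(abs(q[:,1]-.197)<.06)&(c<150)&(q[:,2]>.015); s=q[k]; s=s[np.argsort(s[:,2])]; print(np.round(s[:14]*1000))
cv2.imwrite("pics/g3.png",cv2.resize(im[240:320,310:410,::-1],None,fx=5,fy=5,interpolation=cv2.INTER_CUBIC))
E
```

```text
[0.61895243 0.19696691 0.00931103] [ 0.42914201 -0.15260103  0.46604676] 0.05289758480468395
[[608. 170.  24.]
 [624. 161.  25.]
 [623. 163.  26.]
 [620. 169.  27.]
 [624. 166.  27.]
 [623. 168.  29.]
 [625. 158.  31.]
 [624. 160.  31.]
 [624. 166.  33.]
 [623. 168.  34.]
 [624. 163.  34.]
 [625. 158.  36.]
 [624. 160.  36.]
 [624. 155.  37.]]
```

View pics/g3.png

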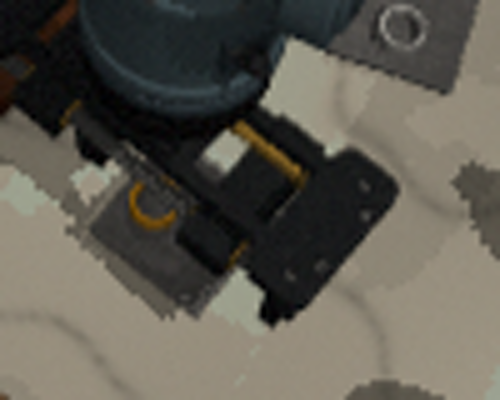

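The ring at (152,205) is still in place with the fingers on both sides, tips around 24 mm up. I'll descend gently with force readings.

>>> apply_moves:
  targets:
    - [[0,0,0.4,0,0,0],[0,0,0.8,0,0,0],[0,0,1.1,0,0,0],[0,0,1.4,0,0,0],[0,0,1.4,0,0,0],[0,0,1.4,0,0,0]]

```text
time_s: 4.9
tcp_pos: [0.6198, 0.1971, -0.0035]
ee_rot: [0.07, 0.998, -0.0, -0.0]
wrist_force: [-0.3, 0.6, -0.1]
gripper_width: 0.0529
grip_force: 0.0
```

>>> apply_moves:
  targets:
    - [[0,0,0.1,0,0,0],[0,0,0.2,0,0,0],[0,0,0.2,0,0,0],[0,0,0.2,0,0,0]]

```text
time_s: 5.3
tcp_pos: [0.6198, 0.1971, -0.0054]
ee_rot: [0.07, 0.998, -0.0, -0.0]
wrist_force: [0.4, 1.0, -0.3]
gripper_width: 0.053
grip_force: 0.0
```

>>> apply_moves:
  targets:
    - [[0,0,0.1,0,0,0],[0,0,0.15,0,0,0],[0,0,0.15,0,0,0],[0,0,0.15,0,0,0]]

```text
time_s: 5.7
tcp_pos: [0.6199, 0.1971, -0.0066]
ee_rot: [0.07, 0.998, 0.0, 0.0]
wrist_force: [-1.5, 0.1, 2.8]
gripper_width: 0.0526
grip_force: 1.6
```

Touch on the 6 mm pad at TCP z ≈ -6.4 mm gives tip = TCP + 12.5 mm. I'll back off 1.5 mm and close.

>>> apply_moves:
  targets:
    - [[0,0,-0.15,0,0,0],[0,0,-0.15,0,0,0],[0,0,-0.15,0,0,0],[0,0,-0.15,0,0,0],[0,0,-0.15,0,0,0],[0,0,-0.15,0,0,0]]
  hand: 0
  squeeze: 10

```text
time_s: 6.3
tcp_pos: [0.6197, 0.1971, -0.0055]
ee_rot: [0.07, 0.998, -0.0, -0.0]
wrist_force: [0.1, -0.0, 0.0]
gripper_width: 0.0233
grip_force: 10.0
```

```bash
python3 -c "
from h import *
to(.563,.0597,.120,82)"
```

```text
t 6.3 tcp [619.7 197.1  -5.5] F [ 0.1 -0.   0. ] w 23.3 -> d [  3.71 -14.4  -12.55] w [-0. -0. -0.]
```

Ring gripped. Lift and carry it over the post.

>>> apply_moves:
  targets:
    - [[0,0,-2,0,0,0],[0,0,-5,0,0,0],[0.5,-1.5,-8.5,0,0,0],[1.5,-5,-11,0,0,0],[2.5,-9,-12,0,0,0],[3.3,-12.5,-12,0,0,0],[3.7,-14.4,-11,0,0,0],[3.7,-14.4,-10,0,0,0]]

```text
time_s: 7.1
tcp_pos: [0.5629, 0.0575, 0.0949]
ee_rot: [0.071, 0.997, -0.0, 0.001]
wrist_force: [-0.4, 0.4, -0.4]
gripper_width: 0.0226
grip_force: 10.0
```

>>> apply_moves:
  targets:
    - [[0,0,0,0,0,0],[0,0,0,0,0,0]]

```text
time_s: 7.3
tcp_pos: [0.5632, 0.0605, 0.0943]
ee_rot: [0.07, 0.998, 0.0, -0.0]
wrist_force: [0.0, -0.0, 0.0]
gripper_width: 0.023
grip_force: 10.0
```

```bash
python3 - <<'E'
from h import *
to(.563,.0599,.07,82)
im,d,p=cloud("scene")
cv2.imwrite("pics/g4.png",cv2.resize(im[175:275,240:370,::-1],None,fx=5,fy=5,interpolation=cv2.INTER_CUBIC))
H,S,V=cv2.split(cv2.cvtColor(im,cv2.COLOR_RGB2HSV)); m=(H>10)&(H<35)&(S>110)&(p[...,2]>.07)&(p[...,2]<.12)&(abs(p[...,0]-.563)<.03)&(abs(p[...,1]-.06)<.03)
q=p[m];print(len(q),np.round(q.min(0)*1000,1),np.round(q.max(0)*1000,1),r.observe()["grip_force"])
E
```

```text
t 7.3 tcp [563.2  60.5  94.3] F [ 0. -0.  0.] w 23.0 -> d [ 0.01 -0.06  2.43] w [ 0.    -0.001  0.   ]
16 [570.2  38.9 106.7] [575.3  66.5 119.6] 9.999991930089891
```

View pics/g4.png

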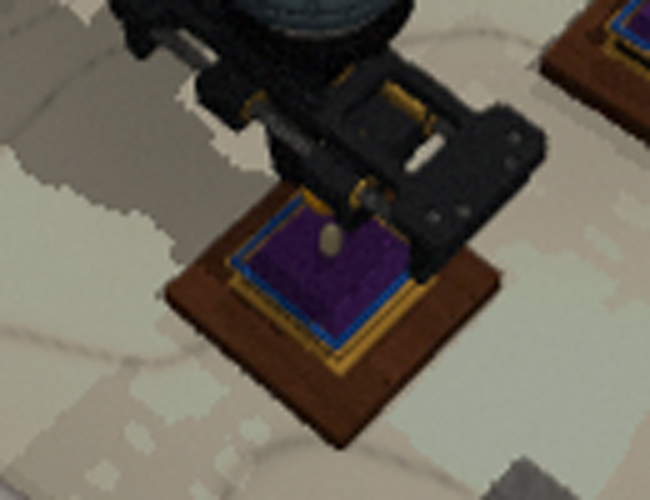

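The ring is held above the post (post at (330,240)). Lower around the post, then feel for the block top.

>>> apply_moves:
  targets:
    - [[0,-0.05,1,0,0,0],[0,-0.05,2,0,0,0],[0,-0.05,2.8,0,0,0],[0,-0.05,3.3,0,0,0],[0,-0.05,3.8,0,0,0],[0,-0.05,4.2,0,0,0],[0,-0.05,4.5,0,0,0],[0,-0.05,4.5,0,0,0]]

```text
time_s: 8.15
tcp_pos: [0.5628, 0.0591, 0.0492]
ee_rot: [0.07, 0.998, 0.0, -0.0]
wrist_force: [-0.7, -0.5, -0.4]
gripper_width: 0.023
grip_force: 10.0
```

>>> apply_moves:
  targets:
    - [[0,0,0.1,0,0,0],[0,0,0.2,0,0,0],[0,0,0.3,0,0,0],[0,0,0.4,0,0,0],[0,0,0.4,0,0,0],[0,0,0.4,0,0,0]]

```text
time_s: 8.75
tcp_pos: [0.563, 0.0592, 0.0456]
ee_rot: [0.07, 0.998, -0.0, -0.0]
wrist_force: [-0.6, -0.5, 0.7]
gripper_width: 0.023
grip_force: 10.0
```

>>> apply_moves:
  targets:
    - [[0,0,0.1,0,0,0],[0,0,0.15,0,0,0],[0,0,0.15,0,0,0],[0,0,0.15,0,0,0]]

```text
time_s: 9.15
tcp_pos: [0.563, 0.0592, 0.0441]
ee_rot: [0.07, 0.998, -0.0, -0.0]
wrist_force: [-0.4, 0.1, -0.5]
gripper_width: 0.0228
grip_force: 10.0
```

>>> apply_moves:
  targets:
    - [[0,0,0.1,0,0,0],[0,0,0.1,0,0,0],[0,0,0.1,0,0,0]]

```text
time_s: 9.45
tcp_pos: [0.563, 0.0592, 0.0431]
ee_rot: [0.07, 0.998, -0.0, -0.0]
wrist_force: [0.4, 0.3, -0.1]
gripper_width: 0.0235
grip_force: 10.0
```

>>> apply_moves:
  targets:
    - [[0,0,0.1,0,0,0],[0,0,0.1,0,0,0],[0,0,0.1,0,0,0]]

```text
time_s: 9.75
tcp_pos: [0.5632, 0.0591, 0.0423]
ee_rot: [0.07, 0.998, -0.0, 0.0]
wrist_force: [-0.9, -0.4, 2.1]
gripper_width: 0.0232
grip_force: 10.0
```

>>> apply_moves:
  targets:
    - [[0,0,0.05,0,0,0],[0,0,0.05,0,0,0],[0,0,0.05,0,0,0]]

```text
time_s: 10.05
tcp_pos: [0.5633, 0.0591, 0.0422]
ee_rot: [0.07, 0.998, -0.0, 0.0]
wrist_force: [-2.2, -0.0, 7.0]
gripper_width: 0.0229
grip_force: 10.0
```

Block top found at 54 mm, so the rim top is about 40 mm. Release and rise.

>>> apply_moves:
  targets:
    - [[0,0,-0.05,0,0,0],[0,0,-0.05,0,0,0],[0,0,-0.05,0,0,0],[0,0,-0.05,0,0,0],[0,0,-1,0,0,0],[0,0,-3,0,0,0],[0,0,-6,0,0,0],[0,0,-10,0,0,0]]
  hand: 0.55

```text
time_s: 10.85
tcp_pos: [0.5617, 0.0593, 0.1416]
ee_rot: [0.07, 0.998, 0.0, -0.002]
wrist_force: [1.3, -0.7, -0.2]
gripper_width: 0.0482
grip_force: 0.0
```

```bash
python3 -c "
from h import *
to(.5355,-.246,.15,99.7)"
```

```text
t 10.85 tcp [561.7  59.3 141.6] F [ 1.3 -0.7 -0.2] w 48.2 -> d [ -1.66 -30.59  -0.84] w [ 0.    -0.003 -0.309]
```

>>> apply_moves:
  targets:
    - [[-0.2,-3,0,0,0,-0.03],[-0.5,-7.5,0,0,0,-0.08],[-0.7,-12,0,0,0,-0.13],[-0.9,-16.5,0,0,0,-0.18],[-1.2,-21,0,0,0,-0.23],[-1.4,-25.5,0,0,0,-0.28],[-1.6,-29,0,0,0,-0.309],[-1.7,-30.6,0,0,0,-0.309]]

```text
time_s: 11.65
tcp_pos: [0.5369, -0.2495, 0.1424]
ee_rot: [-0.083, 0.997, -0.001, 0.0]
wrist_force: [0.4, -0.2, -0.1]
gripper_width: 0.0485
grip_force: 0.0
```

>>> apply_moves:
  targets:
    - [[0,0,0,0,0,0],[0,0,0,0,0,0]]

```text
time_s: 11.85
tcp_pos: [0.5372, -0.2451, 0.1416]
ee_rot: [-0.084, 0.996, 0.0, -0.0]
wrist_force: [-1.2, 0.5, 0.9]
gripper_width: 0.0486
grip_force: 0.0
```

```bash
python3 - <<'E'
from h import *
to(.5357,-.246,.065,99.7)
ims=[]
for n,b in(("top",(285,150,350,212)),("scene",(265,195,348,270))):
    im,d,p=cloud(n); H,S,V=cv2.split(cv2.cvtColor(im,cv2.COLOR_RGB2HSV))
    m=(H>10)&(H<35)&(S>90)&(p[...,2]>.05)&(p[...,2]<.075)&(np.hypot(p[...,0]-.563,p[...,1]-.06)<.022); q=p[m]
    print(n,len(q),np.round(cv2.minAreaRect((q[:,:2]*1000).astype(np.float32)),1) if 0 else (np.round(q.min(0)*1000,1),np.round(q.max(0)*1000,1)))
    m=(H>120)&(H<150)&(S>100)&(p[...,2]>.048)&(abs(p[...,0]-.563)<.06)&(abs(p[...,1]-.06)<.06)
    print(n,cv2.minAreaRect((p[m][:,:2]*1000).astype(np.float32)))
    ims.append(cv2.resize(im[b[1]:b[3],b[0]:b[2],::-1],(390,372),interpolation=cv2.INTER_CUBIC))
cv2.imwrite("pics/g5.png",np.hstack(ims))
E
```

```text
t 11.85 tcp [ 537.2 -245.1  141.6] F [-1.2  0.5  0.9] w 48.6 -> d [ 0.17 -0.07  7.66] w [ 0.001 -0.    -0.001]
top 44 (array([553. ,  49.4,  51.6]), array([573.6,  69.7,  73.4]))
top ((562.0790405273438, 61.142852783203125), (56.23408889770508, 55.958858489990234), 82.11690521240234)
scene 47 (array([552.8,  47. ,  53.7]), array([575.1,  69.4,  70.4]))
scene ((564.3963623046875, 60.07402801513672), (53.0369758605957, 52.56189727783203), 82.52427673339844)
```

View pics/g5.png

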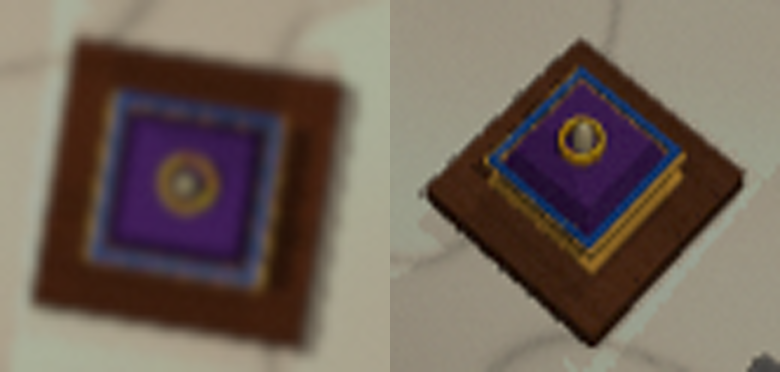

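The ring encircles the post and lies flat on the block in both views. Now down onto the knob (tips to about 70 mm).

>>> apply_moves:
  targets:
    - [[0.15,-0.07,2,0,0,0],[0.15,-0.07,4.5,0,0,0],[0.15,-0.07,6.5,0,0,0],[0.15,-0.07,7.8,0,0,0],[0.15,-0.07,8.3,0,0,0],[0.15,-0.07,8.3,0,0,0],[0.15,-0.07,8.3,0,0,0]]

```text
time_s: 12.65
tcp_pos: [0.5366, -0.2473, 0.0596]
ee_rot: [-0.085, 0.996, -0.0, 0.001]
wrist_force: [0.4, -1.0, 0.4]
gripper_width: 0.0483
grip_force: 0.0
```

>>> apply_moves:
  targets:
    - [[0,0,0,0,0,0],[0,0,0,0,0,0],[0,0,0,0,0,0],[0,0,0,0,0,0],[0,0,0,0,0,0],[0,0,0,0,0,0]]
  hand: 0
  squeeze: 40

```text
time_s: 13.25
tcp_pos: [0.5359, -0.2471, 0.0587]
ee_rot: [-0.084, 0.996, 0.0, 0.0]
wrist_force: [-0.4, 1.2, 1.2]
gripper_width: 0.0155
grip_force: 39.9
```

```bash
python3 -c "
from h import *
to(.563,.0599,.14,82)"
```

```text
t 13.25 tcp [ 535.9 -247.1   58.7] F [-0.4  1.2  1.2] w 15.5 -> d [-7.84 29.81 -8.13] w [0.    0.    0.309]
```

Knob gripped (15.5 mm wide). Lift straight up, then carry.

>>> apply_moves:
  targets:
    - [[0,0,-1,0,0,0],[0,0,-3,0,0,0],[0,0,-6,0,0,0],[0,0,-9,0,0,0],[0,0,-9.5,0,0,0],[0,0,-9.5,0,0,0]]

```text
time_s: 13.85
tcp_pos: [0.5365, -0.2476, 0.1547]
ee_rot: [-0.085, 0.996, -0.001, 0.001]
wrist_force: [0.7, -0.3, -2.0]
gripper_width: 0.0158
grip_force: 39.9
```

>>> apply_moves:
  targets:
    - [[-0.6,2.5,0,0,0,0.03],[-1.6,6,0,0,0,0.07],[-2.6,10,0,0,0,0.11],[-3.7,14,0,0,0,0.15],[-4.7,18,0,0,0,0.2],[-5.8,22,0,0,0,0.24],[-6.8,26,0,0,0,0.28],[-7.5,28.5,0,0,0,0.309]]

```text
time_s: 14.65
tcp_pos: [0.5601, 0.0493, 0.1512]
ee_rot: [0.07, 0.998, 0.0, -0.002]
wrist_force: [0.6, -0.8, -1.4]
gripper_width: 0.0157
grip_force: 39.9
```

```bash
python3 -c "
from h import *
to(.563,.0597,.14,82)"
```

```text
t 14.65 tcp [560.1  49.3 151.2] F [ 0.6 -0.8 -1.4] w 15.7 -> d [-0.15  1.07  1.12] w [ 0.    -0.004 -0.   ]
```

>>> apply_moves:
  targets:
    - [[-0.1,0.7,0,0,0,0],[-0.2,1.2,0,0,0,0],[-0.2,1.2,0,0,0,0],[-0.2,1.2,0,0,0,0]]

```text
time_s: 15.05
tcp_pos: [0.5653, 0.0568, 0.1531]
ee_rot: [0.07, 0.998, -0.0, -0.0]
wrist_force: [0.4, -0.4, -0.7]
gripper_width: 0.0158
grip_force: 39.9
```

```bash
python3 - <<'E'
from h import *
to(.563,.0597,.095,82)
for n in("top","scene"):
    im,d,p=cloud(n); mn=im.min(-1)
    a=(abs(p[...,0]-.563)<.06)&(abs(p[...,1]-.06)<.08); Z=p[...,2]
    for k,m in(("roof",a&(Z>.148)&(Z<.168)&(mn>80)),("foot",a&(Z>.012)&(Z<.026))):
        if m.sum()>10: print(n,k,m.sum(),cv2.minAreaRect((p[m][:,:2]*1000).astype(np.float32)),np.round(np.percentile(p[m][:,2],[10,50,90])*1000,1))
    if n=="scene": cv2.imwrite("pics/g6.png",cv2.resize(im[150:270,240:380,::-1],None,fx=4.5,fy=4.5,interpolation=cv2.INTER_CUBIC))
E
```

```text
t 15.05 tcp [565.3  56.8 153.1] F [ 0.4 -0.4 -0.7] w 15.8 -> d [0.27 0.25 5.81] w [-0.    -0.001 -0.001]
top roof 75 ((533.8402709960938, 62.36562728881836), (67.42001342773438, 6.532958507537842), 82.06570434570312) [156.7 159.6 162.7]
top foot 485 ((560.918701171875, 66.20375061035156), (113.32931518554688, 114.00572204589844), 84.64334869384766) [15.7 18.7 21.5]
scene roof 357 ((569.51318359375, 54.32921600341797), (69.13248443603516, 59.66062927246094), 81.29845428466797) [158.3 160.  161.4]
scene foot 1056 ((562.5859375, 58.737274169921875), (120.46949768066406, 121.11270904541016), 81.75890350341797) [15.9 18.  20.3]
```

View pics/g6.png

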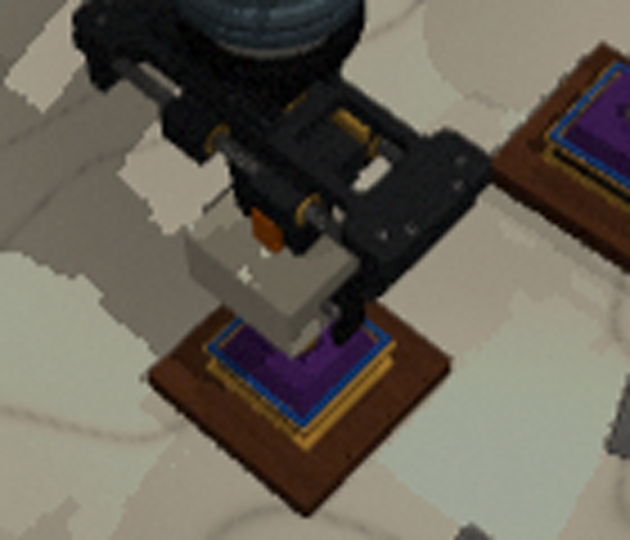

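The scene view shows the cover level and square to the plinth, with the +y clip at (345,320) clear. The in-hand centre agrees with the TCP to within about 1 mm. Centre and lower.

>>> apply_moves:
  targets:
    - [[0.27,0.25,0,0,0,0],[0.27,0.25,1.5,0,0,0],[0.27,0.25,3,0,0,0],[0.27,0.25,4.2,0,0,0],[0.27,0.25,5,0,0,0],[0.27,0.25,5.3,0,0,0],[0.27,0.25,5.3,0,0,0],[0.27,0.25,5.3,0,0,0]]

```text
time_s: 15.95
tcp_pos: [0.5635, 0.0608, 0.101]
ee_rot: [0.07, 0.998, -0.0, 0.0]
wrist_force: [-0.1, 0.1, -1.2]
gripper_width: 0.0158
grip_force: 39.9
```

```bash
python3 -c "
from h import *
to(.563,.0597,.0747,82)"
```

```text
t 15.95 tcp [563.5  60.8 101. ] F [-0.1  0.1 -1.2] w 15.8 -> d [ 0.04 -0.12  2.63] w [-0.     0.001 -0.   ]
```

>>> apply_moves:
  targets:
    - [[0.04,-0.1,0.3,0,0,0],[0.04,-0.1,0.6,0,0,0],[0.04,-0.1,0.9,0,0,0],[0.04,-0.1,1.2,0,0,0],[0.04,-0.1,1.2,0,0,0],[0.04,-0.1,1.2,0,0,0]]

```text
time_s: 16.55
tcp_pos: [0.5625, 0.0599, 0.0885]
ee_rot: [0.07, 0.998, -0.0, -0.0]
wrist_force: [0.2, 0.3, -0.7]
gripper_width: 0.0157
grip_force: 39.9
```

>>> apply_moves:
  targets:
    - [[0,0,0.1,0,0,0],[0,0,0.2,0,0,0],[0,0,0.3,0,0,0],[0,0,0.3,0,0,0]]

```text
time_s: 16.95
tcp_pos: [0.5628, 0.0597, 0.0857]
ee_rot: [0.07, 0.998, -0.0, 0.0]
wrist_force: [0.3, -0.8, 0.1]
gripper_width: 0.0158
grip_force: 39.9
```

>>> apply_moves:
  targets:
    - [[0,0,0.1,0,0,0],[0,0,0.2,0,0,0],[0,0,0.2,0,0,0]]

```text
time_s: 17.25
tcp_pos: [0.5628, 0.0598, 0.0837]
ee_rot: [0.07, 0.998, -0.0, 0.0]
wrist_force: [0.7, -2.3, 0.8]
gripper_width: 0.0157
grip_force: 39.9
```

>>> apply_moves:
  targets:
    - [[0,0,0.1,0,0,0],[0,0,0.2,0,0,0],[0,0,0.2,0,0,0]]

```text
time_s: 17.55
tcp_pos: [0.563, 0.0599, 0.0819]
ee_rot: [0.07, 0.998, 0.0, 0.0]
wrist_force: [0.2, -2.4, 3.4]
gripper_width: 0.0157
grip_force: 39.9
```

>>> apply_moves:
  targets:
    - [[0,0,0.1,0,0,0],[0,0,0.15,0,0,0],[0,0,0.15,0,0,0]]

```text
time_s: 17.85
tcp_pos: [0.5631, 0.0599, 0.0806]
ee_rot: [0.07, 0.998, -0.0, 0.001]
wrist_force: [-0.3, -3.2, 4.9]
gripper_width: 0.0154
grip_force: 39.9
```

Contact pushes toward -y, so I'll shift 0.6 mm that way while continuing.

>>> apply_moves:
  targets:
    - [[0,-0.06,0.05,0,0,0],[0,-0.06,0.1,0,0,0],[0,-0.06,0.1,0,0,0]]

```text
time_s: 18.15
tcp_pos: [0.5632, 0.0594, 0.0799]
ee_rot: [0.07, 0.998, 0.0, 0.001]
wrist_force: [-0.6, -0.9, 6.1]
gripper_width: 0.0161
grip_force: 39.9
```

>>> apply_moves:
  targets:
    - [[0,0,0.05,0,0,0],[0,0,0.1,0,0,0],[0,0,0.1,0,0,0]]

```text
time_s: 18.45
tcp_pos: [0.5633, 0.0594, 0.0791]
ee_rot: [0.07, 0.998, 0.0, 0.001]
wrist_force: [-1.0, -0.8, 8.6]
gripper_width: 0.0158
grip_force: 39.9
```

>>> apply_moves:
  targets:
    - [[0,0,0.05,0,0,0],[0,0,0.1,0,0,0],[0,0,0.1,0,0,0]]

```text
time_s: 18.75
tcp_pos: [0.5635, 0.0595, 0.0785]
ee_rot: [0.07, 0.998, 0.0, 0.001]
wrist_force: [-2.2, -1.0, 11.1]
gripper_width: 0.0155
grip_force: 39.9
```

>>> apply_moves:
  targets:
    - [[0,0,0.05,0,0,0],[0,0,0.1,0,0,0],[0,0,0.1,0,0,0]]

```text
time_s: 19.05
tcp_pos: [0.5637, 0.0595, 0.0782]
ee_rot: [0.07, 0.998, 0.0, 0.001]
wrist_force: [-3.4, -0.7, 14.4]
gripper_width: 0.0157
grip_force: 39.9
```

>>> apply_moves:
  targets:
    - [[0,0,0.05,0,0,0],[0,0,0.05,0,0,0],[0,0,0.05,0,0,0]]

```text
time_s: 19.35
tcp_pos: [0.5636, 0.0596, 0.077]
ee_rot: [0.07, 0.998, 0.0, 0.001]
wrist_force: [-1.1, 0.7, 10.0]
gripper_width: 0.0157
grip_force: 39.9
```

>>> apply_moves:
  targets:
    - [[0,0,0.05,0,0,0],[0,0,0.05,0,0,0],[0,0,0.05,0,0,0]]

```text
time_s: 19.65
tcp_pos: [0.5637, 0.0596, 0.0766]
ee_rot: [0.07, 0.998, 0.0, 0.001]
wrist_force: [-0.2, 0.6, 10.9]
gripper_width: 0.0156
grip_force: 39.9
```

>>> apply_moves:
  targets:
    - [[0,0,0.05,0,0,0],[0,0,0.05,0,0,0],[0,0,0.05,0,0,0]]

```text
time_s: 19.95
tcp_pos: [0.5637, 0.0595, 0.0762]
ee_rot: [0.07, 0.998, 0.0, 0.001]
wrist_force: [-1.5, -0.5, 11.0]
gripper_width: 0.0156
grip_force: 39.9
```

>>> apply_moves:
  targets:
    - [[0,0,0.05,0,0,0],[0,0,0.05,0,0,0],[0,0,0.05,0,0,0]]

```text
time_s: 20.25
tcp_pos: [0.5637, 0.0595, 0.0757]
ee_rot: [0.07, 0.998, 0.0, 0.001]
wrist_force: [-0.9, -0.3, 11.4]
gripper_width: 0.0156
grip_force: 39.9
```

>>> apply_moves:
  targets:
    - [[0,0,0.05,0,0,0],[0,0,0.05,0,0,0],[0,0,0.05,0,0,0]]

```text
time_s: 20.55
tcp_pos: [0.5636, 0.0597, 0.0747]
ee_rot: [0.07, 0.998, 0.0, 0.001]
wrist_force: [-0.2, 0.6, 8.2]
gripper_width: 0.0155
grip_force: 39.9
```

>>> apply_moves:
  targets:
    - [[0,0,0.05,0,0,0],[0,0,0.05,0,0,0],[0,0,0.05,0,0,0]]

```text
time_s: 20.85
tcp_pos: [0.5637, 0.0597, 0.0745]
ee_rot: [0.07, 0.998, 0.0, 0.001]
wrist_force: [-0.8, 1.2, 9.3]
gripper_width: 0.0159
grip_force: 39.9
```

```bash
python3 - <<'E'
from h import *
to(.563,.0597,.0747,82); print(r.observe()["torque"])
for n in("top","scene"):
    im,d,p=cloud(n); mn=im.min(-1)
    a=(abs(p[...,0]-.563)<.06)&(abs(p[...,1]-.06)<.08); Z=p[...,2]
    for k,m in(("roof",a&(Z>.070)&(Z<.095)&(mn>80)),):
        if m.sum()>10: print(n,k,m.sum(),cv2.minAreaRect((p[m][:,:2]*1000).astype(np.float32)),np.round(np.percentile(p[m][:,2],[10,50,90])*1000,1))
E
```

```text
t 20.85 tcp [563.7  59.7  74.5] F [-0.8  1.2  9.3] w 15.9 -> d [ 0.07 -0.01 -0.02] w [ 0.001  0.002 -0.   ]
[-0.13728184  0.20997761 -0.00540058]
top roof 56 ((531.32373046875, 64.40670776367188), (67.615478515625, 5.236734867095947), 82.27549743652344) [78.9 82.  84. ]
scene roof 299 ((562.9451293945312, 57.69004821777344), (69.76852416992188, 69.6348648071289), 83.89120483398438) [79.7 81.2 82.8]
```

Roof is at about 81.5 mm, so the cover is near home. The force drop suggests a snap; I'll press to about 20 N to confirm the hard stop.

>>> apply_moves:
  targets:
    - [[0,0,0.05,0,0,0],[0,0,0.05,0,0,0],[0,0,0.05,0,0,0]]

```text
time_s: 21.25
tcp_pos: [0.5637, 0.0597, 0.0744]
ee_rot: [0.07, 0.998, 0.0, 0.001]
wrist_force: [-2.7, 1.4, 12.9]
gripper_width: 0.0156
grip_force: 39.9
```

>>> apply_moves:
  targets:
    - [[0,0,0.05,0,0,0],[0,0,0.05,0,0,0],[0,0,0.05,0,0,0]]

```text
time_s: 21.55
tcp_pos: [0.5638, 0.0598, 0.0744]
ee_rot: [0.07, 0.998, 0.0, 0.001]
wrist_force: [-3.4, 0.7, 16.0]
gripper_width: 0.0156
grip_force: 40.0
```

>>> apply_moves:
  targets:
    - [[0,0,0.05,0,0,0],[0,0,0.1,0,0,0],[0,0,0.1,0,0,0]]

```text
time_s: 21.85
tcp_pos: [0.5639, 0.0599, 0.0742]
ee_rot: [0.07, 0.998, 0.0, 0.001]
wrist_force: [-7.7, 0.7, 23.4]
gripper_width: 0.0156
grip_force: 40.0
```

Hard stop confirmed. Relax, release and rise.

>>> apply_moves:
  targets:
    - [[0,0,-0.1,0,0,0],[0,0,-0.17,0,0,0],[0,0,-0.17,0,0,0]]

```text
time_s: 22.15
tcp_pos: [0.5638, 0.0598, 0.0744]
ee_rot: [0.07, 0.998, 0.0, 0.001]
wrist_force: [-0.9, 0.9, 11.3]
gripper_width: 0.0155
grip_force: 40.0
```

>>> apply_moves:
  targets:
    - [[0,0,0,0,0,0],[0,0,0,0,0,0],[0,0,0,0,0,0],[0,0,-1,0,0,0],[0,0,-3,0,0,0],[0,0,-6,0,0,0],[0,0,-10,0,0,0],[0,0,-13,0,0,0]]
  hand: 0.6

```text
time_s: 22.95
tcp_pos: [0.5629, 0.0593, 0.2056]
ee_rot: [0.07, 0.998, 0.0, 0.001]
wrist_force: [-0.7, -0.3, 0.6]
gripper_width: 0.0529
grip_force: 0.0
```

>>> apply_moves:
  targets:
    - [[0,-3,0,0,0,0],[0,-7,0,0,0,0],[0,-11,0,0,0,0],[0,-15,0,0,0,0],[0,-19,0,0,0,0],[0,-21,0,0,0,0],[0,-21,0,0,0,0]]

```text
time_s: 23.65
tcp_pos: [0.5329, -0.1513, 0.2033]
ee_rot: [0.072, 0.997, -0.0, 0.0]
wrist_force: [-0.6, 0.4, 0.7]
gripper_width: 0.0525
grip_force: 0.0
```

```bash
python3 - <<'E'
from h import *
o=r.observe(); print(o["tcp_pos"],o["time_s"],o["gripper_width"])
ims=[]
for n,b in(("top",(285,145,350,215)),("scene",(255,170,358,275))):
    im,d,p=cloud(n); mn=im.min(-1)
    a=(abs(p[...,0]-.563)<.06)&(abs(p[...,1]-.06)<.08); Z=p[...,2]
    m=a&(Z>.070)&(Z<.095)&(mn>80); q=p[m]
    A=np.c_[q[:,:2]-q[:,:2].mean(0),np.ones(len(q))]; print("slope,z",np.linalg.lstsq(A,q[:,2],rcond=None)[0])
    for k,m in(("roof",m),("foot",a&(Z>.012)&(Z<.026))):
        print(n,k,m.sum(),cv2.minAreaRect((p[m][:,:2]*1000).astype(np.float32)))
    ims.append(cv2.resize(im[b[1]:b[3],b[0]:b[2],::-1],(400,420),interpolation=cv2.INTER_CUBIC))
cv2.imwrite("pics/g7.png",np.hstack(ims))
E
```

```text
[ 0.53286236 -0.1512511   0.20331628] 23.65 0.05250770670931677
slope,z [ 0.0039637  -0.0027113   0.08224994]
top roof 712 ((563.7127685546875, 61.574501037597656), (70.9095687866211, 70.05764770507812), 82.10382080078125)
top foot 1105 ((563.3372192382812, 60.7852783203125), (119.8179702758789, 119.9812240600586), 82.2739028930664)
slope,z [-0.00134244 -0.02125199  0.08137664]
scene roof 689 ((562.735107421875, 58.64787292480469), (71.72980499267578, 71.33484649658203), 81.23472595214844)
scene foot 962 ((562.8897705078125, 58.60990905761719), (120.75849914550781, 120.25402069091797), 82.30574798583984)
```

View pics/g7.png

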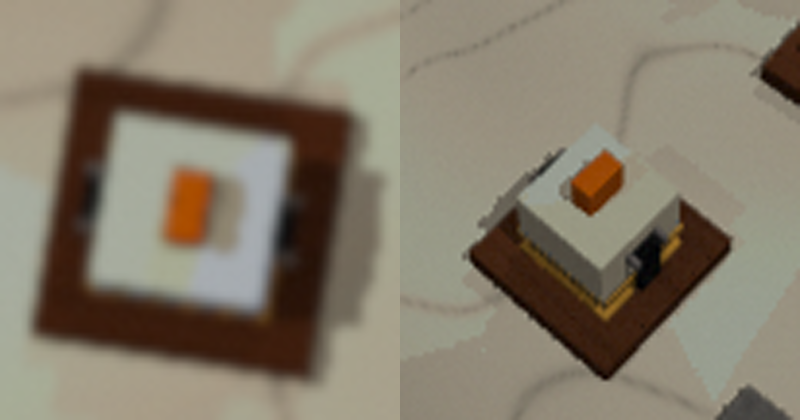

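The cover is centred within 1 mm and flat on the rim, with no blue frame showing. I'll check tilt against the baseline at the start, then hand in.

```bash
python3 - <<'E'
from h import *
def fit(im,p,c,z0,ang):
    v=p-np.array([*c,0]); u=np.radians(ang); ex=v[...,0]*np.cos(u)+v[...,1]*np.sin(u); ey=-v[...,0]*np.sin(u)+v[...,1]*np.cos(u)
    m=(abs(ex)<.03)&(abs(ey)<.03)&(abs(p[...,2]-z0)<.008)&~((abs(ex)<.02)&(abs(ey)<.013))
    A=np.c_[ex[m],ey[m],np.ones(m.sum())]; return m.sum(),np.round(np.linalg.lstsq(A,p[m][:,2],rcond=None)[0],4)
for n in("top","scene"):
    z=np.load(n+".npz"); print(n,"start",fit(z["im"],z["p"],(.5356,-.246),.065,10))
    for i in range(2): im,d,p=cloud(n); print(n,"now",fit(im,p,(.5632,.06),.082,-8))
E
```

```text
top start (np.int64(409), array([-0.0045,  0.0004,  0.0655]))
top now (np.int64(420), array([0.0088, 0.0087, 0.0823]))
top now (np.int64(421), array([-0.0042,  0.004 ,  0.0823]))
scene start (np.int64(223), array([-0.0069, -0.0107,  0.0653]))
scene now (np.int64(355), array([ 0.0035, -0.0024,  0.0818]))
scene now (np.int64(366), array([-0.0048, -0.0008,  0.0818]))
```

```bash
python3 -c "
from bench import r
print(r.job_done())"
```

```text
the job is handed in; nothing more can be done
None
```

The job is handed in with no verdict returned: the gold ring lies at the post's foot, and the cover sits level, centred within 1 mm and about 1 mm or less above the hard stop. Highest wrist reading was about 23 N; I inferred the clip snap from the force drop and the cover staying down, not from the joint values.

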